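# Pack a grinding kit into its foam tray

## Robot

A 6-joint arm with a two-finger parallel gripper is mounted at the origin on a cart in front of the work surface, level with it; the furniture and walls round the work are solid. World frame = base frame: x ahead of the robot, y to its left, z up, the work surface at z = 0. Lengths are in m, angles in degrees, forces in N, time in s.
With the tool pointing down it reaches from about 0.375 to 0.9 m from the base axis. Payload 3.1 kg.
Tool frame: the origin (TCP) lies on the centre line of the jaws, within the pads' length; the fingertips stand 17 mm ahead of it and the grasp point (between the pads) lies 2 mm behind it; z points along the fingers, y is the line along which they close (so a half turn about z gives the same grasp; the last joint's range is limited). The gripper opens to 87 mm and grips with 3 to 60 N. Pads are 19 mm wide; open, the fingers measure 117 mm over their backs; the gripper's body (75 mm by 190 mm) begins 51 mm behind the grasp point.
Start: joints at [-81.446, 30.224, 82.088, -0, 67.689, -10.227], TCP at [0.201, -0.592, 0.24] pointing down, gripper open.
Joint ranges: [-176.69, 176.69], [-43.24, 126.21], [12.49, 139.97], [-82, 262], [0, 151.66], [-163.58, 163.58]. Speed limits (degrees/s): [159.86, 159.86, 180, 180, 180, 180].

## Interface

Orientations are given as a 3x3 rotation matrix whose columns are the frame's x, y, z axes.
In Python, from rig import bot, imaging, finder gives the robot as it stands. The module is installed in compiled form; this text tells all that it offers.
- The arm moves only by the tool play_rows, never from a script. Its argument "motion" is a list that holds one entry, the list of rows, each a list of 6 numbers: the shift along the tool's x, y, z in parts of the range, where 1.0 means 50 cm, then the turn, a rotation vector about the tool's x, y, z in parts of the range, where 1.0 means 180 degrees. In form: [[[dx, dy, dz, wx, wy, wz], ...]]. A call has 1 to 8 rows; each row is the pose to reach, as a shift and turn from the pose commanded when the call began, along the tool's axes at that moment; what a row does not reach only later rows make up. A row lasts 1/12 s, in which the tool goes at most 41.7 mm and 7.16 degrees, less where a joint would pass 70% of its speed; a pose out of reach is approached as far as the arm can. A call with a gripper value outside its range is refused whole. "fingers" is the finger opening in m, from 0 to 0.087, set as the call begins (left out, the last holds). The fingers move at their own pace and stop on an object; the grip force is fixed at half the most. Time passes only in rows, so rows that repeat a pose let the fingers close. It gives the time, the measured TCP pose, the force, the opening and the grip force at its end, in the units of the state.
- bot.read_state(): the state, without advancing time (a new reading comes with each control period).
- imaging.capture(name): name is "scene" or "side" or "wrist"; returns a dict with "frame" (384x512x3 uint8, red, green, blue), "camera_matrix" (3x3 intrinsics, pixels), "R" (3x3) and "t" (3): a world point X has camera coordinates R X + t. Camera axes: x right, y down, z forward; pixel columns grow to the right and rows downward; lengths in m; the calibration is good to about 2 mm. A picture is of the moment at which its call begins. There is no depth.
- bot.hand_in(): hands the job in; it is judged then, once.
Trained networks look in the newest picture that a camera, given by its name, has taken for a name from the list of things; names that differ only in an ending like _2 or _b are one class to them, and where a whole thing is asked for, a point or a joint stands for the part that bears it (a point fixed in the world has none). Each returns a list of dicts, best first, with "confidence" (0 to 1); they miss things now and then, are a little off and sometimes report something else, mostly with a low value. They report only what shows in the picture. A call takes as long as a camera call.
- finder.recognise(camera, name): "at" ([x, y, z] in m, in world coordinates, good to about 4 mm: the middle of the surface that is visible of it).
- finder.outline_of(camera, name): "pixels" (384x512 bool, what is visible of it).
The state is a dict: "time_s": time; "joint_positions": joint angles; "qvel": joint speeds; "tau": joint torques, N m; "position": TCP position; "tcp_rot": TCP orientation; "force": force on the tool from outside, world axes, zero at the start; "moment": the same for the moment, N m; "opening": opening from 0.0 (shut) to 1.0 (fully open); "grasp_force": force on a finger pad.
Only numpy, scipy, OpenCV 4.12 (cv2) and the standard library are available. Lean on these libraries where they do the work, as an engineer would, in place of code of your own. Each camera call takes 0.05 s, during which the arm holds its last target. There are 200 camera calls.

## Task

Pack away the finishing kit that lies about on the plywood riser: put the bur block, the dressing stone, the folded loupe and the dropper bottle each into the foam pocket of the kit tray that is cut to its shape. Every piece must sit fully down on the yellow floor of its own pocket, upright, and be let go of.

Things in the scene. Friction and masses are not known exactly. Their poses are not given: they have to be found in the camera images.
- kit_tray: open aluminium tray, 118 mm (its x) by 277 mm (its y), rim 21 mm high, floor 4 mm thick, fixed on the plywood riser, whose top is at z = 143 mm; the four foam inserts fill it side by side along its y, 67 mm apart, in changing order, tops 1 mm below the rim; origin at the centre of its underside. A few small things up to 35 mm high at the riser's left and right ends are not part of the kit
- bur_nest: foam insert with the long slot-like rectangular pocket for the bur block: a black foam insert 66 mm wide (its x), 108 mm long (its y), 16 mm high, fixed in the tray; origin at the centre of its underside, z up; the pocket is centred on the origin, its yellow floor 8 mm above the origin and 8 mm below the black top face; pocket 38 mm along x by 98 mm along y
- stone_nest: foam insert with the middle-sized rectangular pocket for the dressing stone: a black foam insert 66 mm wide (its x), 108 mm long (its y), 16 mm high, fixed in the tray; origin at the centre of its underside, z up; the pocket is centred on the origin, its yellow floor 8 mm above the origin and 8 mm below the black top face; pocket 32 mm along x by 68 mm along y
- loupe_nest: foam insert with the short, nearly square pocket for the loupe: a black foam insert 66 mm wide (its x), 108 mm long (its y), 16 mm high, fixed in the tray; origin at the centre of its underside, z up; the pocket is centred on the origin, its yellow floor 8 mm above the origin and 8 mm below the black top face; pocket 47 mm along x by 36 mm along y
- bottle_nest: foam insert with the round pocket for the dropper bottle: a black foam insert 66 mm wide (its x), 108 mm long (its y), 16 mm high, fixed in the tray; origin at the centre of its underside, z up; the pocket is centred on the origin, its yellow floor 8 mm above the origin and 8 mm below the black top face; pocket 42 mm across
- bur_block: drilled light-brown beech block with a few small mounted grinding points standing in it; block 30 mm (its x) by 90 mm (its y) by 22 mm high, the points reach up to 50 mm; lies on the riser, origin at the centre of its underside, z up; grip the block across its 30 mm width in its upper half, the points then stand between the fingers; either way round fits
- dressing_stone: dark grey abrasive dressing stone, 24 mm (its x) by 60 mm (its y) by 18 mm high, lying on the riser; origin at the centre of its underside, z up; grip across its 24 mm width in its upper half; either way round fits
- loupe: folded pocket loupe, two silvery-white plates with the black lens between, 39 mm (its x) by 28 mm (its y) by 15 mm high, lying flat on the riser; it does not unfold; origin at the centre of its underside, z up; grip across its 28 mm width; the pocket takes it with its x along the insert's x, either way round
- dropper_bottle: amber glass dropper bottle with a black dropper cap, standing upright; 34 mm across up to its shoulder about 60 mm above the foot, 102 mm high in all; origin at the centre of its foot, z up; grip it round the body just below the shoulder; being tall it stands in the way of the gripper over the next insert

How it is judged:
By the outcome, as a careful person would: the job done as asked, in the order asked, and still so for the second after the job is handed in, with the robot touching nothing.
It also fails if it takes over 96 s, if anything falls off the work surface, if the arm or the gripper's body presses on something with over 40 N, if the wrist force passes 120 N, or if a joint passes its speed limit or range.

## Working session

There is one attempt and no reset: what is moved stays moved. The work goes in short steps, Python scripts to look and compute and a tool call to move; the robot and the scene stay as the last step left them, time stands still between calls to the robot, and variables do not carry over. Pictures are saved under pics/ and viewed, at most 14 in all, crops included, and the job is handed in when it is done.

Besides the shell and the picture viewer there is one more tool, called after ">>>" in YAML: its name, and indented under it one key for each argument. play_rows: Moves the arm, as the interface text tells. Its arguments: {"type":"object","properties":{"motion":{"type":"array"},"fingers":{"type":"number"}},"required":["motion"]}

```bash
mkdir -p pics
cat > h.py <<'E'
import numpy as np, cv2
from rig import bot, imaging, finder
def cap(cam,fn=None):
    c=imaging.capture(cam)
    if fn: cv2.imwrite('pics/'+fn,cv2.cvtColor(c['frame'],cv2.COLOR_RGB2BGR))
    return c
def project(c,X):
    p=c['camera_matrix']@(np.array(c['R'])@np.array(X)+np.array(c['t'])); return p[:2]/p[2]
def ray_z(c,uv,z):
    R=np.array(c['R']);t=np.array(c['t']);o=-R.T@t
    d=R.T@np.linalg.inv(c['camera_matrix'])@np.array([uv[0],uv[1],1.])
    return o+d*(z-o[2])/d[2]
def tri(cs,uvs):
    A=[];b=[]
    for c,uv in zip(cs,uvs):
        R=np.array(c['R']);o=-R.T@np.array(c['t'])
        d=R.T@np.linalg.inv(c['camera_matrix'])@np.array([uv[0],uv[1],1.]);d/=np.linalg.norm(d)
        P=np.eye(3)-np.outer(d,d);A.append(P);b.append(P@o)
    return np.linalg.lstsq(np.vstack(A),np.hstack(b),rcond=None)[0]
N=['bur_block','dressing_stone','loupe','dropper_bottle','bur_nest','stone_nest','loupe_nest','bottle_nest','kit_tray']
E
python3 - <<'E'
from h import *
np.set_printoptions(precision=3,suppress=True)
s=bot.read_state();print(s['position'],s['tcp_rot'],s['force'],s['time_s'])
for cam in ['scene','side','wrist']:
    c=cap(cam,cam+'0.png');print(cam,-np.array(c['R']).T@c['t'],np.array(c['R'])[2])
    for n in N: 
        r=finder.recognise(cam,n); print(n,[(np.round(a['at'],3).tolist(),round(a['confidence'],2)) for a in r[:2]])
print(bot.read_state()['time_s'])
E
```

```text
[ 0.201 -0.591  0.239] [[ 0.947  0.322 -0.   ]
 [ 0.322 -0.947  0.002]
 [ 0.    -0.002 -1.   ]] [-0.257  0.576 -0.321] 0.0
scene [0.168 0.534 0.762] [ 0.353 -0.719 -0.599]
bur_block []
dressing_stone [([0.432, -0.188, 0.162], 0.88)]
loupe [([0.434, -0.065, 0.162], 0.81)]
dropper_bottle [([0.404, -0.29, 0.188], 0.9)]
bur_nest [([0.581, -0.117, 0.162], 0.72)]
stone_nest [([0.582, -0.05, 0.165], 0.96)]
loupe_nest [([0.584, -0.249, 0.162], 0.97)]
bottle_nest [([0.583, -0.18, 0.16], 0.84)]
kit_tray [([0.529, -0.06, 0.158], 0.64)]
side [0.114 0.484 0.607] [ 0.437 -0.742 -0.509]
bur_block [([0.426, 0.036, 0.164], 0.71)]
dressing_stone [([0.431, -0.184, 0.157], 0.78)]
loupe [([0.434, -0.064, 0.155], 0.52)]
dropper_bottle [([0.403, -0.296, 0.188], 0.76), ([0.426, 0.038, 0.162], 0.21)]
bur_nest [([0.58, -0.119, 0.163], 0.75)]
stone_nest [([0.583, -0.048, 0.163], 0.71)]
loupe_nest [([0.587, -0.244, 0.164], 0.62)]
bottle_nest [([0.582, -0.18, 0.16], 0.75)]
kit_tray [([0.525, -0.066, 0.155], 0.58)]
wrist [ 0.264 -0.571  0.386] [-0.232 -0.078 -0.97 ]
bur_block []
dressing_stone []
loupe []
dropper_bottle []
bur_nest []
stone_nest []
loupe_nest []
bottle_nest []
kit_tray []
1.5
```

View pics/scene0.png

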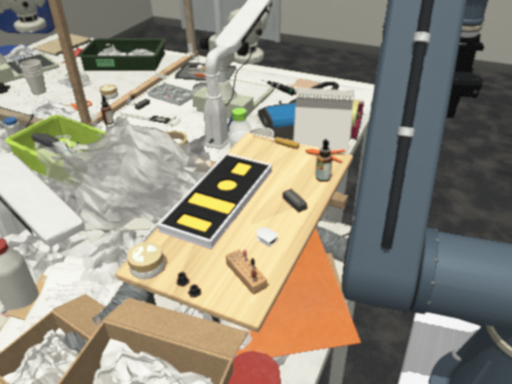

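View pics/side0.png

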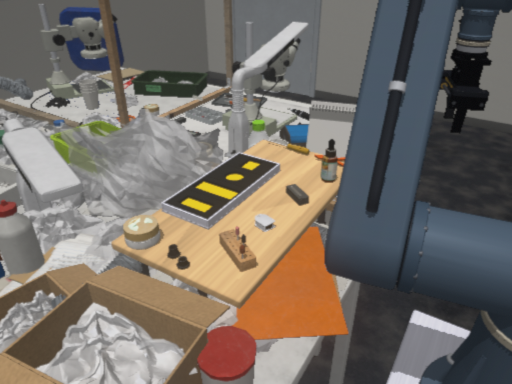

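```bash
cat >> h.py <<'E'
from scipy.spatial.transform import Rotation as Ro
def Rpsi(p): p=np.radians(p);c,s=np.cos(p),np.sin(p);return np.array([[c,s,0],[s,-c,0],[0,0,-1.]])
def plan(*wps):
    """wps: (x,y,z,psi); print tool-frame delta for each leg from the previous one; first from the measured pose"""
    s=bot.read_state();p=np.array(s['position']);R=np.array(s['tcp_rot'])
    for w in wps:
        d=R.T@(np.array(w[:3])-p);rv=Ro.from_matrix(R.T@Rpsi(w[3])).as_rotvec(degrees=True)
        n=max(np.linalg.norm(d)/.0417,np.linalg.norm(rv)/7.16)
        print(w,'->',np.round(d,4).tolist(),np.round(rv,2).tolist(),'rows %.1f'%n)
        p=np.array(w[:3]);R=Rpsi(w[3])
E
python3 -c "
from h import *
plan((.26,-.5,.42,18.8),(.36,-.28,.42,0),(.44,-.09,.42,0))"
```

```text
(0.26, -0.5, 0.42, 18.8) -> [0.0851, -0.0679, -0.1805] [-0.0, 0.0, -0.02] rows 5.1
(0.36, -0.28, 0.42, 0) -> [0.1656, -0.176, 0.0] [0.0, 0.0, 18.8] rows 5.8
(0.44, -0.09, 0.42, 0) -> [0.08, -0.19, 0.0] [0.0, 0.0, 0.0] rows 4.9
```

Units first: shifts go in shares of 50 cm and turns go in shares of 180 degrees. So -0.18 m / 0.5 = -0.36, 0.08 m / 0.5 = 0.16.

>>> play_rows:
  motion:
    - [[0.04,-0.03,-0.08,0,0,0],[0.07,-0.056,-0.14,0,0,0],[0.1,-0.08,-0.2,0,0,0],[0.13,-0.104,-0.27,0,0,0],[0.16,-0.126,-0.33,0,0,0],[0.17,-0.136,-0.36,0,0,0]]

```text
time_s: 2.0
position: [0.2616, -0.4991, 0.4245]
tcp_rot: [[0.946, 0.324, 0.003], [0.324, -0.946, -0.006], [0.001, 0.007, -1.0]]
force: [0.1, -0.2, 0.6]
opening: 1.002
grasp_force: 0.0
```

In the tool's units: -0.176 m / 0.5 = -0.352, 0.165 m / 0.5 = 0.33, 18.8 degrees / 180 = 0.1044.

>>> play_rows:
  motion:
    - [[0.05,-0.05,0,0,0,0.0167],[0.1,-0.1,0,0,0,0.0333],[0.15,-0.16,0,0,0,0.05],[0.2,-0.21,0,0,0,0.0667],[0.25,-0.26,0,0,0,0.0778],[0.29,-0.31,0,0,0,0.0944],[0.33,-0.352,0,0,0,0.1044]]

```text
time_s: 2.58
position: [0.3595, -0.2779, 0.4197]
tcp_rot: [[1.0, -0.002, 0.0], [-0.002, -1.0, 0.0], [0.0, -0.0, -1.0]]
force: [-0.4, -0.2, -0.6]
opening: 1.0
grasp_force: 0.0
```

In the tool's units: -0.19 m / 0.5 = -0.38, -0.17 m / 0.5 = -0.34.

>>> play_rows:
  motion:
    - [[0.03,-0.07,0,0,0,0],[0.06,-0.14,0,0,0,0],[0.09,-0.21,0,0,0,0],[0.12,-0.28,0,0,0,0],[0.14,-0.34,0,0,0,0],[0.16,-0.38,0,0,0,0],[0.16,-0.38,0,0,0,0]]

```text
time_s: 3.17
position: [0.4402, -0.0866, 0.4198]
tcp_rot: [[1.0, 0.005, 0.001], [0.005, -1.0, 0.002], [0.001, -0.002, -1.0]]
force: [-0.1, 0.4, -0.1]
opening: 1.006
grasp_force: 0.0
```

Run:
```python
from h import *
np.set_printoptions(precision=3,suppress=True)
s=bot.read_state();print(s['position'],s['time_s'],s['joint_positions'])
c=cap('wrist','w1.png');print(c['camera_matrix'])
for n in N[:8]:
    r=finder.recognise('wrist',n); print(n,[(np.round(a['at'],3).tolist(),round(a['confidence'],2)) for a in r[:2]])
```

```text
[ 0.44  -0.087  0.42 ] 3.1667 [-25.536   5.421  90.107   0.12   84.444  64.17 ]
[[342.942   0.    253.55 ]
 [  0.    342.942 188.834]
 [  0.      0.      1.   ]]
bur_block [([0.441, 0.021, 0.161], 0.75)]
dressing_stone [([0.43, -0.197, 0.16], 0.67)]
loupe [([0.443, -0.074, 0.154], 0.8)]
dropper_bottle [([0.41, -0.297, 0.2], 0.94)]
bur_nest [([0.431, -0.198, 0.162], 0.73), ([0.569, -0.108, 0.157], 0.61)]
stone_nest [([0.571, -0.046, 0.162], 0.69)]
loupe_nest [([0.573, -0.247, 0.161], 0.93)]
bottle_nest [([0.569, -0.175, 0.161], 0.75)]
```

View pics/w1.png

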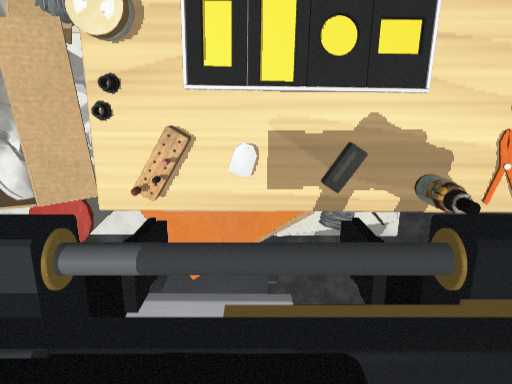

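In the tool's units: 0.08 m / 0.5 = 0.16, 0.06 m / 0.5 = 0.12.

>>> play_rows:
  motion:
    - [[0.06,0.03,0,0,0,0],[0.12,0.06,0,0,0,0],[0.16,0.08,0,0,0,0],[0.16,0.08,0,0,0,0],[0.16,0.08,0,0,0,0],[0.16,0.08,0,0,0,0]]

```text
time_s: 4.12
position: [0.5187, -0.1303, 0.4191]
tcp_rot: [[1.0, -0.001, -0.002], [-0.001, -1.0, 0.001], [-0.002, -0.001, -1.0]]
force: [0.1, -0.2, -0.1]
opening: 1.001
grasp_force: 0.0
```

```bash
cat >> h.py <<'E'
import pickle
def masks(cam,names,tag):
    c=cap(cam,tag+'.png');m={}
    for n in names:
        r=finder.outline_of(cam,n)
        if r: m[n]=(r[0]['pixels'],r[0]['confidence'])
    pickle.dump((c,m),open(tag+'.pkl','wb'));return c,m
def top(c,m,z):
    """world outline of a mask at height z: min-area rect centre, sizes, angle of the long side"""
    k,_=cv2.findContours(m.astype(np.uint8),cv2.RETR_EXTERNAL,cv2.CHAIN_APPROX_NONE)
    k=max(k,key=cv2.contourArea)[:,0,:]
    P=np.array([ray_z(c,u,z)[:2] for u in k],np.float32)*1000
    (x,y),(w,h),a=cv2.minAreaRect(P)
    if w<h: w,h,a=h,w,a+90
    return np.round([x,y,w,h,(a+90)%180-90],1)
E
python3 - <<'E'
from h import *
np.set_printoptions(precision=4,suppress=True)
s=bot.read_state();print(s['position'],s['time_s'],s['qvel'])
C={}
for cam in ['wrist','scene','side']: C[cam]=masks(cam,N[:8],'m_'+cam)
Z=dict(bur_block=.154,dressing_stone=.161,loupe=.158,dropper_bottle=.143)
for n in N[:8]:
    z=Z.get(n,.155); 
    for cam in C:
        c,m=C[cam]
        if n in m: print(n,cam,round(m[n][1],2),m[n][0].sum(),top(c,m[n][0],z))
# yellow blobs
for cam in C:
    c,_=C[cam];hsv=cv2.cvtColor(c['frame'],cv2.COLOR_RGB2HSV)
    y=cv2.inRange(hsv,(24,180,130),(34,255,255))
    k,_=cv2.findContours(y,cv2.RETR_EXTERNAL,cv2.CHAIN_APPROX_NONE)
    for q in k:
        if cv2.contourArea(q)>40:
            mm=np.zeros(y.shape,np.uint8);cv2.drawContours(mm,[q],-1,1,-1);print(cam,cv2.boundingRect(q),top(c,mm,.155))
E
```

```text
[ 0.5187 -0.1303  0.4191] 4.1167 [ 0.3696 -1.1912  0.8383 -0.0287 -0.0979  0.0218]
bur_block wrist 0.85 1341 [440.3  22.   85.8  33.2 -31.2]
bur_block scene 0.77 1018 [435.2  21.6 105.7  47.6 -30.7]
bur_block side 0.75 1005 [435.7  22.2 118.3  47.9 -32.8]
dressing_stone wrist 0.9 863 [ 434.4 -195.7   58.5   27.7  -32.9]
dressing_stone scene 0.76 355 [ 428.6 -184.2   75.5   35.1  -33. ]
dressing_stone side 0.79 280 [ 426.6 -181.8   79.8   32.3  -38. ]
loupe wrist 0.72 661 [442.4 -74.9  43.6  28.2 -18.8]
loupe scene 0.87 300 [438.8 -65.5  47.7  37.6 -18.1]
loupe side 0.58 272 [435.7 -63.7  51.3  39.3 -17.1]
dropper_bottle wrist 0.66 187 [ 413.8 -312.3   33.7   14.1  -90. ]
dropper_bottle scene 0.79 562 [ 428.8 -378.4  181.1   38.1  -75.9]
dropper_bottle side 0.71 545 [ 446.7 -406.4  246.4   37.6  -67.9]
bur_nest wrist 0.62 5742 [ 579.7 -112.3  111.4   68.4   -1.1]
bur_nest scene 0.8 1055 [ 587.  -119.7  109.6   67.8   -0.4]
bur_nest side 0.68 878 [ 589.  -121.6  113.2   73.2   -2.4]
stone_nest wrist 0.66 5735 [580.  -44.  109.5  69.1  -0. ]
stone_nest scene 0.8 1234 [586.7 -51.5 108.1 
[... 218 characters left out ...]
9 [ 588.1 -258.1  112.5   70.1    0. ]
bottle_nest wrist 0.88 5761 [ 578.5 -180.6  111.1   69.2   -0.6]
bottle_nest scene 0.65 955 [ 585.2 -186.4  111.7   72.5   -1.7]
bottle_nest side 0.6 732 [ 589.5 -188.5  114.1   71.2    0.7]
wrist (283, 106, 31, 20) [ 566.1 -185.3   38.    13.9  -64.6]
wrist (334, 92, 42, 32) [ 578.3 -247.5   45.8   35.1   90. ]
wrist (165, 76, 8, 60) [580.  -30.5  66.7   4.6   1.8]
wrist (222, 62, 32, 88) [573.7 -96.8 104.3  33.5  19.5]
side (182, 198, 29, 14) [584.4 -49.4  62.3  25.7  -2.2]
side (196, 182, 41, 17) [ 584.  -116.3   92.9   30.4   -0.6]
side (226, 174, 17, 6) [ 584.3 -185.1   36.4   23.3   31.5]
side (243, 161, 16, 9) [ 582.7 -251.8   36.4   29.5   88. ]
```

View pics/m_wrist.png

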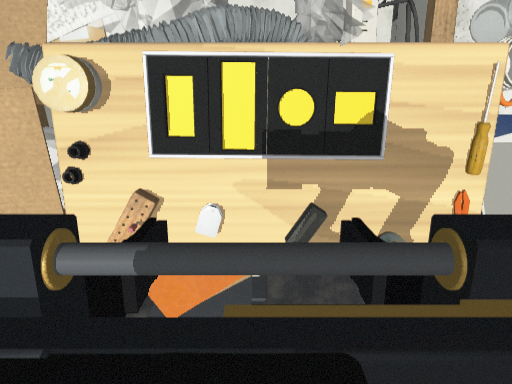

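Run:
```python
from h import *
np.set_printoptions(precision=4,suppress=True)
C={k:pickle.load(open('m_%s.pkl'%k,'rb')) for k in ['wrist','scene','side']}
Z=dict(bur_block=.165,dressing_stone=.161,loupe=.158)
for n in N[:8]:
    if n=='dropper_bottle': continue
    z=Z.get(n,.163)
    cs=[];uv=[]
    for cam in C:
        c,m=C[cam]; P=top(c,m[n][0],z); print(n,cam,P)
        cs.append(c); uv.append(project(c,[P[0]/1e3,P[1]/1e3,z]))
    X=tri(cs,uv); print('   tri',X,'w+scene',tri(cs[:2],uv[:2]),'resid px',[np.round(project(c,X)-u,1) for c,u in zip(cs,uv)])
# yellow floors, wrist, wider threshold
c,_=C['wrist'];hsv=cv2.cvtColor(c['frame'],cv2.COLOR_RGB2HSV)
y=cv2.inRange(hsv,(22,120,80),(36,255,255));y[:40]=0;y[160:]=0
k,_=cv2.findContours(y,cv2.RETR_EXTERNAL,cv2.CHAIN_APPROX_NONE)
for q in k:
    if cv2.contourArea(q)>100:
        mm=np.zeros(y.shape,np.uint8);cv2.drawContours(mm,[q],-1,1,-1);print(cv2.boundingRect(q),top(c,mm,.155))
```

```text
bur_block wrist [444.2  17.9  83.5  32.4 -31.2]
bur_block scene [430.4  30.8 103.8  46.7 -30.7]
bur_block side [427.9  33.4 115.5  46.7 -32.8]
   tri [0.4375 0.0212 0.1524] w+scene [0.4378 0.0215 0.1523] resid px [array([1.3, 1.7]), array([-1. ,  0.1]), array([-0.5,  0.1])]
dressing_stone wrist [ 434.4 -195.7   58.5   27.7  -32.9]
dressing_stone scene [ 428.6 -184.2   75.5   35.1  -33. ]
dressing_stone side [ 426.6 -181.8   79.8   32.3  -38. ]
   tri [ 0.4324 -0.1961  0.1519] w+scene [ 0.432  -0.1964  0.1517] resid px [array([-0.8, -1. ]), array([ 0.3, -0.3]), array([ 0.4, -0.1])]
loupe wrist [442.4 -74.9  43.6  28.2 -18.8]
loupe scene [438.8 -65.5  47.7  37.6 -18.1]
loupe side [435.7 -63.7  51.3  39.3 -17.1]
   tri [ 0.441  -0.0732  0.1507] w+scene [ 0.441  -0.0733  0.1511] resid px [array([-0.6, -0.9]), array([ 0.6, -0. ]), array([ 0.1, -0.2])]
bur_nest wrist [ 579.8 -112.7  109.2   67.1   -1.1]
bur_nest scene [ 581.4 -111.1  108.1   66.9   -0.4]
bur_nest side [ 580.6 -110.9  111.2   71.9   -2.4]
   tri [ 0.5809 -0.112   0.1625] w+scene [ 0.5807 -0.1121  0.1626] resid px [array([-0
[... 453 characters left out ...]
t side [ 579.7 -245.   110.5   68.8    0. ]
   tri [ 0.5796 -0.2456  0.163 ] w+scene [ 0.5794 -0.2457  0.1631] resid px [array([-0.4, -0.6]), array([ 0.2, -0. ]), array([ 0.2, -0.1])]
bottle_nest wrist [ 578.6 -179.6  108.9   67.8   -0.6]
bottle_nest scene [ 579.7 -176.9  110.2   71.6   -1.7]
bottle_nest side [ 581.1 -176.6  112.1   69.9    0.7]
   tri [ 0.5802 -0.1784  0.1623] w+scene [ 0.5796 -0.1791  0.1618] resid px [array([-1.1, -1.5]), array([ 0.1, -0.2]), array([0.8, 0. ])]
(334, 91, 42, 34) [ 578.1 -247.4   46.5   36.8   88.3]
(278, 88, 37, 38) [ 579.1 -179.7   42.    41.6   46.1]
(165, 75, 30, 62) [580.  -45.   69.2  31.8  -0.5]
(221, 62, 36, 88) [ 579.3 -113.2   98.6   39.8   -0.5]
```

```bash
python3 -c "
from h import *
plan((.441,.02,.33,-31),(.441,.02,.30,-31))"
```

```text
(0.441, 0.02, 0.33, -31) -> [-0.0785, -0.1502, 0.0895] [-0.0, 0.0, 30.98] rows 4.6
(0.441, 0.02, 0.3, -31) -> [0.0, 0.0, 0.03] [0.0, 0.0, 0.0] rows 0.7
```

In the tool's units: -0.15 m / 0.5 = -0.3, -0.0785 m / 0.5 = -0.157, 31 degrees / 180 = 0.1722.

>>> play_rows:
  motion:
    - [[-0.032,-0.06,0.036,0,0,0.0333],[-0.064,-0.12,0.072,0,0,0.0667],[-0.096,-0.18,0.108,0,0,0.1],[-0.126,-0.24,0.144,0,0,0.1389],[-0.157,-0.3,0.18,0,0,0.1722],[-0.157,-0.3,0.18,0,0,0.1722],[-0.157,-0.3,0.18,0,0,0.1722],[-0.157,-0.3,0.18,0,0,0.1722]]

```text
time_s: 6.13
position: [0.442, 0.0195, 0.3302]
tcp_rot: [[0.858, -0.514, 0.002], [-0.514, -0.858, -0.001], [0.002, -0.0, -1.0]]
force: [0.3, -0.1, -0.4]
opening: 1.0
grasp_force: 0.0
```

Run:
```python
from h import *
s=bot.read_state();print(s['position'],s['time_s'])
c,m=masks('wrist',['bur_block','loupe'],'m_b')
for z in (.165,.15): print({n:(m[n][1],top(c,m[n][0],z)) for n in m})
```

```text
[0.44195653 0.0194939  0.33021731] 6.1333
{'bur_block': (0.75, array([434.1,  25. ,  94.1,  29.8, -30.5])), 'loupe': (0.69, array([442.5, -72. ,  38.6,  29.9, -16.6]))}
{'bur_block': (0.75, array([430.9,  26.9,  98.6,  31.2, -30.5])), 'loupe': (0.69, array([439.8, -74.8,  40.5,  31.3, -16.6]))}
```

View pics/m_b.png

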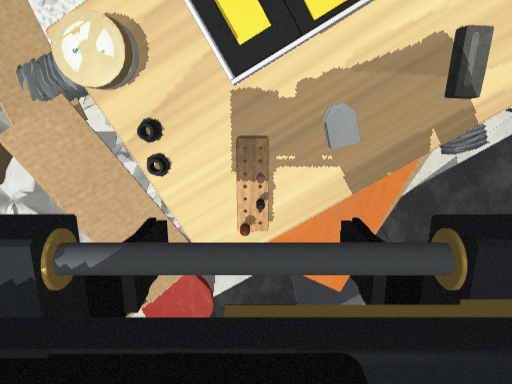

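Run:
```python
from h import *
im=cv2.imread('pics/m_b.png')[125:240,225:285];cv2.imwrite('pics/crop1.png',cv2.resize(im,None,fx=5,fy=5,interpolation=cv2.INTER_NEAREST))
```

```text
(no output)
```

View pics/crop1.png

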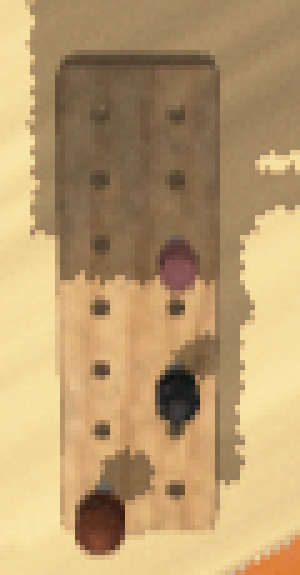

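Run:
```python
from h import *
c,m=pickle.load(open('m_b.pkl','rb'))
P=[ray_z(c,u,.165)[:2]*1e3 for u in [(236.4,138),(268.4,138),(237,231.5),(268,231.5)]]
P=np.array(P);print(P.round(1),P.mean(0),np.linalg.norm(P[0]-P[2]),np.linalg.norm(P[0]-P[1]))
d=P[:2].mean(0)-P[2:].mean(0);a=np.degrees(np.arctan2(d[1],d[0]));print(a)
x,y=P.mean(0)/1e3
plan((x,y,.25,a),(x,y,.172,a))
```

```text
[[480.2  13.9]
 [465.4 -10.9]
 [403.4  60.5]
 [388.   34.7]] [434.25727152  24.56114329] 89.79763772094901 28.87562975814847
-30.870193281272456
(np.float64(0.4342572715200122), np.float64(0.02456114328790907), 0.25, np.float64(-30.870193281272456)) -> [-0.0102, -0.0007, 0.0804] [-0.04, -0.14, -0.2] rows 1.9
(np.float64(0.4342572715200122), np.float64(0.02456114328790907), 0.172, np.float64(-30.870193281272456)) -> [0.0, 0.0, 0.078] [0.0, 0.0, 0.0] rows 1.9
```

In the tool's units: 0.16 m / 0.5 = 0.32, -0.0102 m / 0.5 = -0.0204.

>>> play_rows:
  motion:
    - [[-0.01,-0.0014,0.06,0,0,0],[-0.0204,-0.0014,0.14,0,0,0],[-0.0204,-0.0014,0.21,0,0,0],[-0.0204,-0.0014,0.27,0,0,0],[-0.0204,-0.0014,0.32,0,0,0],[-0.0204,-0.0014,0.32,0,0,0],[-0.0204,-0.0014,0.32,0,0,0]]

```text
time_s: 6.87
position: [0.4329, 0.0249, 0.1691]
tcp_rot: [[0.856, -0.516, -0.002], [-0.516, -0.856, 0.0], [-0.002, 0.001, -1.0]]
force: [0.3, 0.4, -0.3]
opening: 0.999
grasp_force: 0.0
```

>>> play_rows:
  motion:
    - [[0,0,0,0,0,0],[0,0,0,0,0,0],[0,0,0,0,0,0],[0,0,0,0,0,0],[0,0,0,0,0,0],[0,0,0,0,0,0],[0,0,0,0,0,0],[0,0,0,0,0,0]]
  fingers: 0.015

```text
time_s: 7.53
position: [0.4326, 0.0257, 0.1697]
tcp_rot: [[0.857, -0.515, 0.0], [-0.515, -0.857, -0.0], [0.0, -0.0, -1.0]]
force: [-0.0, 0.3, 0.5]
opening: 0.478
grasp_force: 0.0
```

In the tool's units: -0.09 m / 0.5 = -0.18, -0.06 m / 0.5 = -0.12.

>>> play_rows:
  motion:
    - [[0,0,0,0,0,0],[0,0,0,0,0,0],[0,0,-0.02,0,0,0],[0,0,-0.06,0,0,0],[0,0,-0.12,0,0,0],[0,0,-0.18,0,0,0],[0,0,-0.18,0,0,0]]

```text
time_s: 8.12
position: [0.4359, 0.0251, 0.2641]
tcp_rot: [[0.857, -0.515, 0.011], [-0.515, -0.857, -0.002], [0.01, -0.004, -1.0]]
force: [2.0, 1.1, -0.6]
opening: 0.339
grasp_force: 30.0
```

Run:
```python
from h import *
plan((.5799,-.1123,.26,-.4),(.5799,-.1123,.184,-.4))
```

```text
(0.5799, -0.1123, 0.26, -0.4) -> [0.1942, 0.0436, 0.0059] [-0.05, -0.63, -30.6] rows 4.8
(0.5799, -0.1123, 0.184, -0.4) -> [0.0, 0.0, 0.076] [0.0, 0.0, 0.0] rows 1.8
```

In the tool's units: 0.196 m / 0.5 = 0.392, 0.0436 m / 0.5 = 0.0872, -30.5 degrees / 180 = -0.1694.

>>> play_rows:
  motion:
    - [[0.08,0.018,0,0,0,-0.0333],[0.16,0.036,0,0,0,-0.0667],[0.24,0.054,0,0,0,-0.1],[0.32,0.072,0,0,0,-0.1389],[0.392,0.0872,0,0,0,-0.1694],[0.392,0.0872,0,0,0,-0.1694],[0.392,0.0872,0,0,0,-0.1694],[0.392,0.0872,0,0,0,-0.1694]]

```text
time_s: 8.78
position: [0.5767, -0.1122, 0.2579]
tcp_rot: [[1.0, -0.01, -0.004], [-0.01, -1.0, 0.002], [-0.004, -0.002, -1.0]]
force: [-1.7, 0.2, -0.6]
opening: 0.342
grasp_force: 30.0
```

>>> play_rows:
  motion:
    - [[0,0,0,0,0,0],[0,0,0,0,0,0]]

```text
time_s: 8.95
position: [0.5769, -0.1115, 0.2592]
tcp_rot: [[1.0, -0.008, -0.002], [-0.008, -1.0, 0.001], [-0.002, -0.001, -1.0]]
force: [0.2, -0.4, -0.8]
opening: 0.342
grasp_force: 30.0
```

Run:
```python
from h import *
s=bot.read_state();print(s['position'],s['time_s'],s['grasp_force'])
c=cap('wrist','w3.png');pickle.dump(c,open('w3.pkl','wb'))
plan((.5799,-.1123,.184,-.4))
im=cv2.imread('pics/w3.png')[100:240,150:350];cv2.imwrite('pics/crop3.png',cv2.resize(im,None,fx=4,fy=4,interpolation=cv2.INTER_NEAREST))
```

```text
[ 0.57687177 -0.11148176  0.25923605] 8.95 29.99937415122986
(0.5799, -0.1123, 0.184, -0.4) -> [0.0028, 0.0007, 0.0755] [-0.02, 0.05, -0.07] rows 1.8
```

View pics/crop3.png

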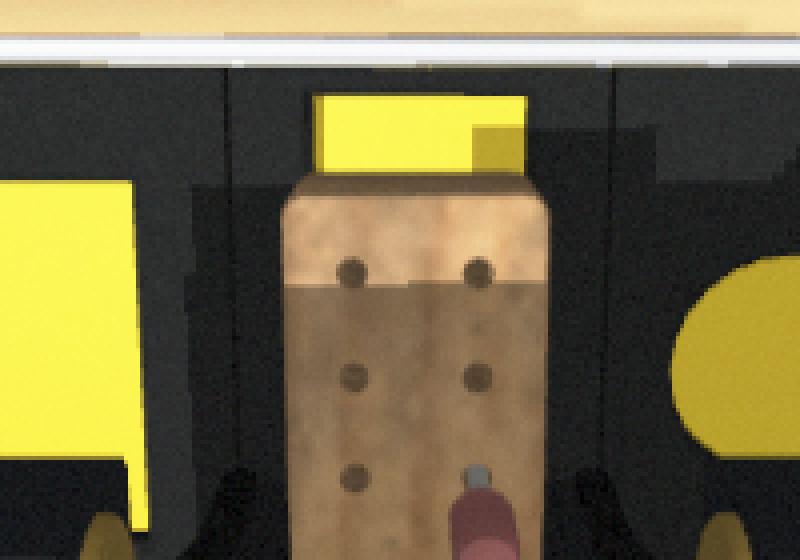

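Run:
```python
from h import *
c=pickle.load(open('w3.pkl','rb'))
a=ray_z(c,(221.4,150),.2545);b=ray_z(c,(287,150),.2545);e=ray_z(c,(254,148.75),.2545);print(a,b,np.linalg.norm(a-b),e)
print('pocket x end', ray_z(c,(254,123.5),.163), ray_z(c,(254,123.9),.155),'sides',ray_z(c,(227.5,135),.155),ray_z(c,(281.8,135),.155))
```

```text
[ 0.6229093  -0.09842935  0.2545    ] [ 0.62269755 -0.12732155  0.2545    ] 0.028892976927151943 [ 0.62335574 -0.11279345  0.2545    ]
pocket x end [ 0.62869934 -0.11280943  0.163     ] [ 0.62792787 -0.11280189  0.155     ] sides [ 0.62016273 -0.09356742  0.155     ] [ 0.61987218 -0.13285828  0.155     ]
```

In the tool's units: 0.077 m / 0.5 = 0.154, 0.076 m / 0.5 = 0.152.

>>> play_rows:
  motion:
    - [[0.002,0,0.04,0,0,0],[0.003,0,0.09,0,0,0],[0.003,0,0.12,0,0,0],[0.003,0,0.14,0,0,0],[0.003,0,0.152,0,0,0],[0.003,0,0.154,0,0,0],[0.003,0,0.154,0,0,0],[0.003,0,0.154,0,0,0]]

```text
time_s: 9.67
position: [0.5803, -0.1129, 0.1836]
tcp_rot: [[1.0, -0.009, 0.002], [-0.009, -1.0, -0.001], [0.002, 0.001, -1.0]]
force: [0.0, -0.6, -0.8]
opening: 0.34
grasp_force: 30.0
```

In the tool's units: 0.0015 m / 0.5 = 0.003, 0.001 m / 0.5 = 0.002.

>>> play_rows:
  motion:
    - [[0,0,0.002,0,0,0],[0,0,0.003,0,0,0],[0,0,0.003,0,0,0]]

```text
time_s: 9.92
position: [0.5799, -0.1129, 0.1816]
tcp_rot: [[1.0, -0.009, 0.001], [-0.009, -1.0, -0.0], [0.001, 0.0, -1.0]]
force: [-0.4, -0.6, 0.4]
opening: 0.339
grasp_force: 30.0
```

>>> play_rows:
  motion:
    - [[0,0,0,0,0,0],[0,0,0,0,0,0],[0,0,0,0,0,0],[0,0,0,0,0,0],[0,0,0,0,0,0]]
  fingers: 0.05

```text
time_s: 10.33
position: [0.5797, -0.1128, 0.1811]
tcp_rot: [[1.0, -0.009, 0.0], [-0.009, -1.0, -0.0], [0.0, 0.0, -1.0]]
force: [0.9, -0.0, -0.1]
opening: 0.556
grasp_force: 0.0
```

In the tool's units: -0.145 m / 0.5 = -0.29, -0.125 m / 0.5 = -0.25.

>>> play_rows:
  motion:
    - [[0,0,-0.04,0,0,0],[0,0,-0.1,0,0,0],[0,0,-0.17,0,0,0],[0,0,-0.25,0,0,0],[-0.04,0,-0.29,0,0,0],[-0.06,0,-0.29,0,0,0],[-0.06,0,-0.29,0,0,0],[-0.06,0,-0.29,0,0,0]]
  fingers: 0.087

```text
time_s: 11.0
position: [0.5487, -0.1122, 0.3252]
tcp_rot: [[1.0, -0.009, -0.001], [-0.009, -1.0, 0.001], [-0.001, -0.001, -1.0]]
force: [0.1, -0.6, -0.1]
opening: 0.989
grasp_force: 0.0
```

Run:
```python
from h import *
s=bot.read_state();print(s['position'],s['time_s'],s['grasp_force'])
c,m=masks('wrist',['bur_block','dressing_stone','loupe','bur_nest'],'m_4')
c2,m2=masks('scene',['bur_block'],'m_4s')
Z=dict(bur_block=.177,dressing_stone=.161,loupe=.158,bur_nest=.163)
for n in m: print(n,m[n][1],top(c,m[n][0],Z[n]))
P=top(c,m['bur_block'][0],.177)
if 'bur_block' in m2: print(top(c2,m2['bur_block'][0],.177))
im=cv2.imread('pics/m_4.png');im2=cv2.imread('pics/m_4s.png')[140:250,150:310]
im2=cv2.resize(im2,(512,352),interpolation=cv2.INTER_NEAREST)
cv2.imwrite('pics/v4.png',np.vstack([im[40:240],im2]))
plan((.434,-.196,.33,-33))
```

```text
[ 0.54868692 -0.1121576   0.3252153 ] 11.0 0.0
bur_block 0.97 [ 5.826e+02 -1.132e+02  9.180e+01  3.100e+01  3.000e-01]
dressing_stone 0.59 [ 429.9 -191.    45.6   31.5  -34. ]
loupe 0.93 [435.8 -73.3  28.6  28.  -18.1]
bur_nest 0.65 [ 5.797e+02 -1.125e+02  1.071e+02  6.620e+01 -5.000e-01]
[ 575.9 -112.6   99.    72.2   -1.2]
(0.434, -0.196, 0.33, -33) -> [-0.115, 0.0846, -0.0049] [-0.01, 0.1, 32.49] rows 4.5
```

View pics/v4.png

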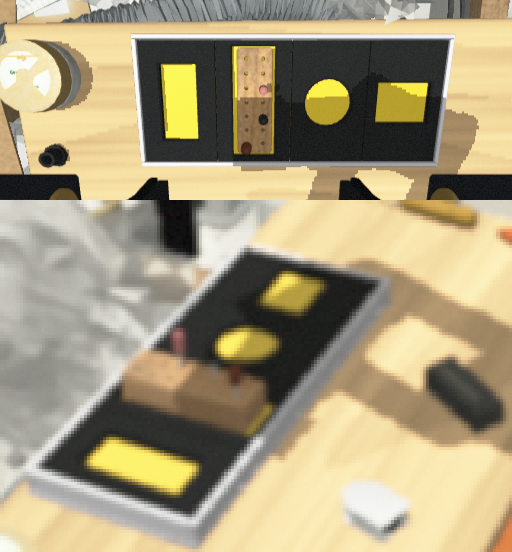

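In the tool's units: -0.115 m / 0.5 = -0.23, -0.093 m / 0.5 = -0.186, 32.5 degrees / 180 = 0.1806.

>>> play_rows:
  motion:
    - [[-0.046,0.034,-0.002,0,0,0.0361],[-0.092,0.068,-0.004,0,0,0.0722],[-0.14,0.102,-0.006,0,0,0.1111],[-0.186,0.136,-0.008,0,0,0.1472],[-0.23,0.17,-0.01,0,0,0.1806],[-0.23,0.17,-0.01,0,0,0.1806],[-0.23,0.17,-0.01,0,0,0.1806],[-0.23,0.17,-0.01,0,0,0.1806]]

```text
time_s: 12.02
position: [0.4344, -0.1965, 0.331]
tcp_rot: [[0.839, -0.544, 0.001], [-0.544, -0.839, 0.0], [0.0, -0.001, -1.0]]
force: [0.5, 0.4, 0.5]
opening: 1.003
grasp_force: 0.0
```

Run:
```python
from h import *
np.set_printoptions(precision=4,suppress=True)
s=bot.read_state();print(s['position'],s['time_s'])
C={}
for cam in ['wrist','scene','side']: C[cam]=masks(cam,['dropper_bottle','dressing_stone'],'m5_'+cam)
c,m=C['wrist']
for n in m: print(n,m[n][1],top(c,m[n][0],.161))
for cam in C:
    c,m=C[cam]
    if 'dropper_bottle' in m:
        v,u=np.nonzero(m['dropper_bottle'][0]);print(cam,u.min(),u.max(),v.min(),v.max())
        if cam!='wrist':
            # foot: bottom centre; axis points
            for vv in (v.min()+1,v.max()-1): print('  row',vv,u[v==vv].mean())
# fit bottle axis x,y: silhouettes of two cylinders in scene/side
from scipy.optimize import least_squares
def hull(c,x,y):
    t=np.linspace(0,6.283,40);P=[]
    for r,z in ((.017,.143),(.017,.203),(.0,.245)):
        P+= [project(c,[x+r*np.cos(a),y+r*np.sin(a),z]) for a in t]
    return np.array(P)
def f(p):
    out=[]
    for cam in ('scene','side'):
        c,m=C[cam];v,u=np.nonzero(m['dropper_bottle'][0]);h=hull(c,*p)
        out+=[h[:,0].min()-u.min(),h[:,0].max()-u.max()-1,h[:,1].min()-v.min(),h[:,1].max()-v.max()-1]
    return np.array(out)
r=least_squares(f,[.405,-.295]);print(r.x,r.fun.round(1))
im=cv2.imread('pics/m5_wrist.png')[0:250];cv2.imwrite('pics/v5.png',im)
```

```text
[ 0.4344 -0.1965  0.331 ] 12.0167
dropper_bottle 0.83 [ 396.3 -314.2   65.7   36.4   37.5]
dressing_stone 0.63 [ 396.8 -314.6   65.7   35.9   43.2]
wrist 348 417 118 162
scene 315 331 141 181
  row 142 324.5
  row 180 321.5
side 321 335 139 182
  row 140 331.0
  row 181 328.0
[ 0.4058 -0.301 ] [-0.2  0.4 -2.   1.2 -1.4  1.1 -0.   0.6]
```

View pics/v5.png

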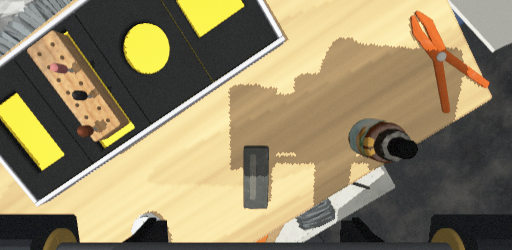

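Run:
```python
from h import *
np.set_printoptions(precision=4,suppress=True,linewidth=200)
c,_=pickle.load(open('m5_wrist.pkl','rb'));g=c['frame'].astype(int).sum(2)//3
print(g[142:158,257],g[200:216,257]);print(g[175,236:278],g[205,236:278])
```

```text
[133 131 129  89  46  44  61  66  67  64  61  64  64  61  62  61] [100 103  98 100  99  95  97  93 118 199 217 219 220 219 218 217]
[206 206 206 205 204 206 206 127  97  66  63  61  62  65  79  85 117  84  82  81  63  60  64  90  93  68  63  65  66  67  64  89  97 131 132 164 207 208 209 209 210 209] [216 215 216 217 218 218 220 157  99  98  97 105 101  99 100  98 102 100  96  96  98  95  96  95  95  96  93  96  99 112 103  97 219 219 219 219 219 217 217 216 215 212]
```

Run:
```python
from h import *
c,_=pickle.load(open('m5_wrist.pkl','rb'))
P=np.array([ray_z(c,u,.161)[:2]*1e3 for u in [(243.4,147.7),(269.8,147.7),(243.3,208.4),(268.0,208.4)]])
ctr=P.mean(0);d=P[:2].mean(0)-P[2:].mean(0);a=np.degrees(np.arctan2(d[1],d[0]))
print(ctr,a,np.linalg.norm(d),np.linalg.norm(P[0]-P[1]))
x,y=ctr/1e3-.012*np.array([np.cos(np.radians(a)),np.sin(np.radians(a))])
plan((x,y,.26,a-5),(x,y,.1695,a-5))
```

```text
[ 429.98798527 -197.18049682] -33.71290411090237 58.61012563953618 24.353083660410167
(np.float64(0.42000603560214156), np.float64(-0.1905201153976117), 0.26, np.float64(-38.71290411090237)) -> [-0.0149, 0.003, 0.071] [-0.0, 0.01, 5.75] rows 1.7
(np.float64(0.42000603560214156), np.float64(-0.1905201153976117), 0.1695, np.float64(-38.71290411090237)) -> [0.0, 0.0, 0.0905] [0.0, 0.0, 0.0] rows 2.2
```

In the tool's units: 0.1615 m / 0.5 = 0.323, 0.003 m / 0.5 = 0.006, 5.75 degrees / 180 = 0.0319.

>>> play_rows:
  motion:
    - [[-0.016,0.003,0.06,0,0,0.0167],[-0.03,0.006,0.14,0,0,0.0319],[-0.03,0.006,0.21,0,0,0.0319],[-0.03,0.006,0.27,0,0,0.0319],[-0.03,0.006,0.31,0,0,0.0319],[-0.03,0.006,0.323,0,0,0.0319],[-0.03,0.006,0.323,0,0,0.0319],[-0.03,0.006,0.323,0,0,0.0319]]
  fingers: 0.06

```text
time_s: 13.13
position: [0.4203, -0.1912, 0.17]
tcp_rot: [[0.78, -0.626, 0.001], [-0.626, -0.78, -0.001], [0.001, -0.0, -1.0]]
force: [0.5, -0.7, -0.4]
opening: 0.695
grasp_force: 0.0
```

>>> play_rows:
  motion:
    - [[0,0,0,0,0,0],[0,0,0,0,0,0],[0,0,0,0,0,0],[0,0,0,0,0,0],[0,0,0,0,0,0],[0,0,0,0,0,0],[0,0,0,0,0,0],[0,0,0,0,0,0]]
  fingers: 0.01

```text
time_s: 13.8
position: [0.4198, -0.1908, 0.1698]
tcp_rot: [[0.78, -0.626, 0.0], [-0.626, -0.78, -0.0], [0.0, -0.0, -1.0]]
force: [0.4, 0.4, 3.6]
opening: 0.276
grasp_force: 28.7
```

In the tool's units: -0.105 m / 0.5 = -0.21, -0.09 m / 0.5 = -0.18.

>>> play_rows:
  motion:
    - [[0,0,0,0,0,0],[0,0,0,0,0,0],[0,0,-0.02,0,0,0],[0,0,-0.06,0,0,0],[0,0,-0.12,0,0,0],[0,0,-0.18,0,0,0],[0,0,-0.21,0,0,0],[0,0,-0.21,0,0,0]]

```text
time_s: 14.47
position: [0.4214, -0.1922, 0.2776]
tcp_rot: [[0.78, -0.626, 0.006], [-0.626, -0.78, -0.005], [0.008, 0.0, -1.0]]
force: [0.6, -0.4, -1.0]
opening: 0.273
grasp_force: 28.8
```

Run:
```python
from h import *
plan((.568,-.045,.275,-.4))
```

```text
(0.568, -0.045, 0.275, -0.4) -> [0.0222, -0.2066, 0.0027] [0.16, -0.43, -38.35] rows 5.4
```

In the tool's units: -0.2065 m / 0.5 = -0.413, 0.024 m / 0.5 = 0.048, -38.3 degrees / 180 = -0.2128.

>>> play_rows:
  motion:
    - [[0.008,-0.068,0,0,0,-0.0361],[0.016,-0.136,0,0,0,-0.0722],[0.024,-0.206,0,0,0,-0.1111],[0.032,-0.276,0,0,0,-0.1472],[0.04,-0.344,0,0,0,-0.1833],[0.048,-0.413,0,0,0,-0.2128],[0.048,-0.413,0,0,0,-0.2128],[0.048,-0.413,0,0,0,-0.2128]]

```text
time_s: 15.13
position: [0.5676, -0.0433, 0.2723]
tcp_rot: [[1.0, -0.005, -0.003], [-0.005, -1.0, 0.0], [-0.003, -0.0, -1.0]]
force: [-0.4, -0.1, -0.3]
opening: 0.281
grasp_force: 28.8
```

>>> play_rows:
  motion:
    - [[0,0,0,0,0,0],[0,0,0,0,0,0],[0,0,0,0,0,0]]

```text
time_s: 15.38
position: [0.5666, -0.0457, 0.274]
tcp_rot: [[1.0, -0.01, -0.001], [-0.01, -1.0, 0.0], [-0.001, -0.0, -1.0]]
force: [0.4, 0.1, -1.3]
opening: 0.278
grasp_force: 28.8
```

Run:
```python
from h import *
s=bot.read_state();print(s['position'],s['time_s'],s['grasp_force'])
c=cap('wrist','w6.png');pickle.dump(c,open('w6.pkl','wb'))
im=cv2.imread('pics/w6.png')[90:240,150:350];cv2.imwrite('pics/crop6.png',cv2.resize(im,None,fx=4,fy=4,interpolation=cv2.INTER_NEAREST))
```

```text
[ 0.56661293 -0.04567508  0.27403915] 15.3833 28.751580140087754
```

View pics/crop6.png

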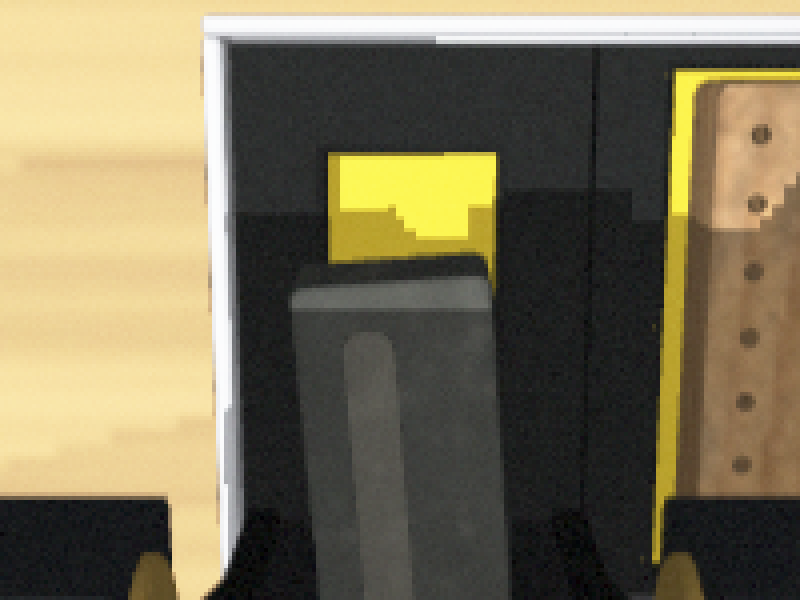

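Run:
```python
from h import *
c=pickle.load(open('w6.pkl','rb'));zt=.274-.0268+.018
f=lambda u,v:ray_z(c,(150+u/4,90+v/4),zt)[:2]*1e3
A,B,C_,D=f(292,308),f(493,306),f(319,598),f(508,598)
for p,q in((A,C_),(B,D),(A,B)): d=p-q;print(np.degrees(np.arctan2(d[1],d[0])),np.linalg.norm(d))
fm=(A+B)/2;print('front mid',fm)
g=lambda u,v:ray_z(c,(150+u/4,90+v/4),.155)[:2]*1e3
print('pocket front', g(328,154),g(497,152))
```

```text
3.4524446896843943 35.69556937120746
3.1701786553758313 35.911812155718046
90.05282575240253 23.016150804509987
front mid [604.2967668  -44.32156585]
pocket front [613.43909827 -30.34951598] [613.51650071 -62.57882666]
```

In the tool's units: 0.0915 m / 0.5 = 0.183, 0.005 m / 0.5 = 0.01, 3.7 degrees / 180 = 0.0206.

>>> play_rows:
  motion:
    - [[0.01,-0.001,0.04,0,0,0.0206],[0.01,-0.001,0.09,0,0,0.0206],[0.01,-0.001,0.14,0,0,0.0206],[0.01,-0.001,0.164,0,0,0.0206],[0.01,-0.001,0.178,0,0,0.0206],[0.01,-0.001,0.182,0,0,0.0206],[0.01,-0.001,0.183,0,0,0.0206],[0.01,-0.001,0.183,0,0,0.0206]]

```text
time_s: 16.1
position: [0.5729, -0.0448, 0.1839]
tcp_rot: [[0.997, -0.073, 0.001], [-0.073, -0.997, -0.0], [0.001, 0.0, -1.0]]
force: [-0.8, -0.1, -0.7]
opening: 0.276
grasp_force: 28.7
```

>>> play_rows:
  motion:
    - [[0,0,0,0,0,0],[0,0,0,0,0,0]]

```text
time_s: 16.27
position: [0.5729, -0.0445, 0.184]
tcp_rot: [[0.997, -0.073, 0.001], [-0.073, -0.997, -0.001], [0.001, 0.0, -1.0]]
force: [-0.5, -0.2, -0.5]
opening: 0.276
grasp_force: 28.7
```

In the tool's units: 0.0018 m / 0.5 = 0.0036, 0.001 m / 0.5 = 0.002.

>>> play_rows:
  motion:
    - [[0,0,0.002,0,0,0],[0,0,0.0036,0,0,0],[0,0,0.0036,0,0,0]]

```text
time_s: 16.52
position: [0.5728, -0.0443, 0.1819]
tcp_rot: [[0.997, -0.073, 0.001], [-0.073, -0.997, -0.0], [0.001, 0.0, -1.0]]
force: [-1.9, 0.3, 2.6]
opening: 0.28
grasp_force: 28.7
```

>>> play_rows:
  motion:
    - [[0,0,0,0,0,0],[0,0,0,0,0,0],[0,0,0,0,0,0],[0,0,0,0,0,0],[0,0,0,0,0,0]]
  fingers: 0.045

```text
time_s: 16.93
position: [0.5728, -0.0443, 0.1811]
tcp_rot: [[0.997, -0.073, 0.0], [-0.073, -0.997, 0.0], [0.0, -0.0, -1.0]]
force: [0.3, -0.7, 1.1]
opening: 0.498
grasp_force: 0.0
```

In the tool's units: -0.145 m / 0.5 = -0.29, -0.12 m / 0.5 = -0.24.

>>> play_rows:
  motion:
    - [[0,0,-0.04,0,0,0],[0,0,-0.1,0,0,0],[0,0,-0.17,0,0,0],[0,0,-0.24,0,0,0],[-0.04,0,-0.29,0,0,0],[-0.06,0,-0.29,0,0,0],[-0.06,0,-0.29,0,0,0],[-0.06,0,-0.29,0,0,0]]

```text
time_s: 17.6
position: [0.5419, -0.0419, 0.3256]
tcp_rot: [[0.997, -0.073, -0.001], [-0.073, -0.997, 0.0], [-0.001, -0.0, -1.0]]
force: [0.4, -0.8, 0.4]
opening: 0.516
grasp_force: 0.0
```

Run:
```python
from h import *
s=bot.read_state();print(s['position'],s['time_s'],s['grasp_force'])
c,m=masks('wrist',['dressing_stone','loupe'],'m_7')
Z=dict(dressing_stone=.173,loupe=.158)
for n in m: print(n,m[n][1],top(c,m[n][0],Z[n]))
c2=cap('scene','m_7s.png')
im=cv2.imread('pics/m_7.png');im2=cv2.imread('pics/m_7s.png')[140:250,150:310]
im2=cv2.resize(im2,(512,352),interpolation=cv2.INTER_NEAREST)
cv2.imwrite('pics/v7.png',np.vstack([im[0:240],im2]))
plan((.441,-.074,.33,-18))
```

```text
[ 0.54194022 -0.04189477  0.32557682] 17.6 0.0
dressing_stone 0.67 [ 5.85e+02 -4.48e+01  5.81e+01  2.34e+01  5.00e-01]
loupe 0.87 [428.6 -70.2  28.4  16.9  85.9]
(0.441, -0.074, 0.33, -18) -> [-0.0991, 0.0392, -0.0051] [-0.02, 0.16, 13.82] rows 2.6
```

View pics/v7.png

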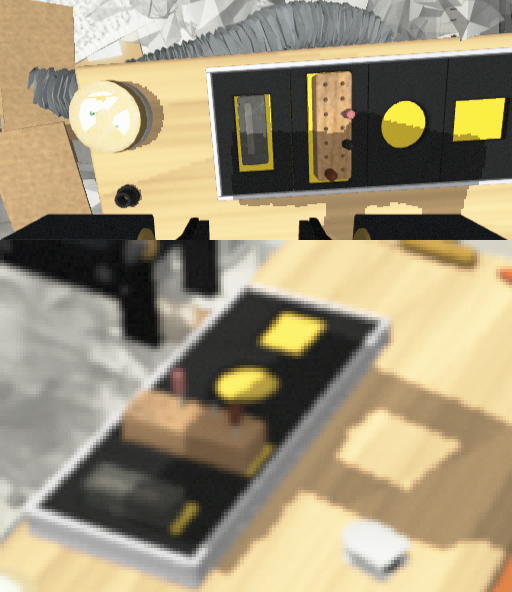

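Run:
```python
from h import *
s,_=pickle.load(open('m5_scene.pkl','rb'));w,_=pickle.load(open('m_wrist.pkl','rb'))
for P in [(.68,-.21,.23),(.68,-.29,.23),(.68,-.21,.143),(.68,-.29,.143),(.64,-.25,.164)]: print(P,project(s,P).round(),project(w,P).round())
im=s['frame'][90:230,100:360,::-1].copy();im=cv2.resize(im,None,fx=3,fy=3)
for P in [(.68,-.21,.23),(.68,-.29,.23),(.48,-.21,.23),(.48,-.29,.23)]:
    u=(project(s,P)-[100,90])*3;cv2.circle(im,tuple(int(q) for q in u),4,(0,0,255),-1)
cv2.imwrite('pics/v8.png',im)
```

```text
(0.68, -0.21, 0.23) [191. 139.] [344. -10.]
(0.68, -0.29, 0.23) [209. 122.] [435. -10.]
(0.68, -0.21, 0.143) [195. 172.] [324.  14.]
(0.68, -0.29, 0.143) [212. 154.] [395.  14.]
(0.64, -0.25, 0.164) [218. 159.] [363.  50.]
```

View pics/v8.png

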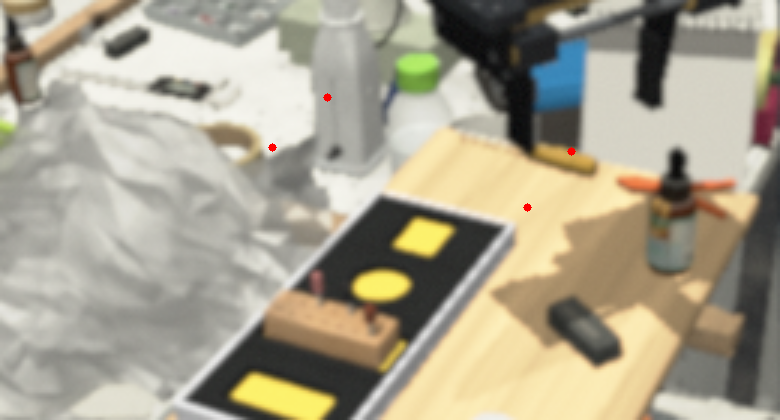

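In the tool's units: -0.099 m / 0.5 = -0.198, -0.066 m / 0.5 = -0.132, 13.8 degrees / 180 = 0.0767.

>>> play_rows:
  motion:
    - [[-0.066,0.026,-0.004,0,0,0.025],[-0.132,0.052,-0.008,0,0,0.05],[-0.198,0.078,-0.01,0,0,0.0767],[-0.198,0.078,-0.01,0,0,0.0767],[-0.198,0.078,-0.01,0,0,0.0767],[-0.198,0.078,-0.01,0,0,0.0767],[-0.198,0.078,-0.01,0,0,0.0767]]

```text
time_s: 18.38
position: [0.4425, -0.0741, 0.3311]
tcp_rot: [[0.951, -0.308, 0.001], [-0.308, -0.951, -0.0], [0.001, -0.0, -1.0]]
force: [0.5, -0.2, -0.5]
opening: 0.519
grasp_force: 0.0
```

Run:
```python
from h import *
np.set_printoptions(precision=4,suppress=True,linewidth=200)
s=bot.read_state();print(s['position'],s['time_s'],s['joint_positions'])
c,m=masks('wrist',['loupe','dressing_stone'],'m_9')
Z=dict(dressing_stone=.173,loupe=.158)
for n in m: 
    v,u=np.nonzero(m[n][0]);print(n,m[n][1],top(c,m[n][0],Z[n]),u.min(),u.max(),v.min(),v.max())
v,u=np.nonzero(m['loupe'][0])
g=c['frame'].astype(int).sum(2)//3
print(g[v.min()-6:v.min()+8,int(u.mean())],g[v.max()-8:v.max()+6,int(u.mean())])
for r in (int(v.mean()),v.max()-6): print(r,u.min()-6,g[r,u.min()-6:u.max()+7])
```

```text
[ 0.4425 -0.0741  0.3311] 18.3833 [-23.8351   9.8224  98.9361   0.0162  71.2037  84.0855]
loupe 0.89 [441.3 -75.3  40.7  27.9 -17.9] 240 269 154 196
dressing_stone 0.79 [580.1 -46.5  56.9  26.6  -0.6] 143 194 0 69
[135 136 134 134 138 139 138 162 157 163 169 165 163 161] [162 162 226 242 239 240 239 238 228 217 212 212 211 214]
176 234 [212 212 213 213 144 137 153 150 150 152 152 153 153 153 154 154 157 157 158 162 159 159 160 158 157 163 160 163 166 162 166 163 163 163 161 140 137 137 135 136 134 134]
190 234 [209 207 208 211 212 211 157 152 152 153 154 151 225 223 226 226 240 241 242 240 226 226 239 239 239 240 240 241 239 239 238 238 236 235 166 140 138 210 213 214 211 213]
```

Run:
```python
from h import *
s,_=pickle.load(open('m5_scene.pkl','rb'));print('pillar base on table',ray_z(s,(217,147),0),ray_z(s,(205,147),0))
plan((.4405,-.075,.1695,-17.9))
```

```text
pillar base on table [ 0.80419803 -0.52243381  0.        ] [ 0.83763737 -0.50796905  0.        ]
(0.4405, -0.075, 0.1695, -17.9) -> [-0.0011, 0.0017, 0.1615] [-0.01, 0.01, -0.01] rows 3.9
```

Pillar is well clear. Grasp the loupe.

In the tool's units: 0.1615 m / 0.5 = 0.323, 0.155 m / 0.5 = 0.31.

>>> play_rows:
  motion:
    - [[-0.002,0.003,0.06,0,0,0],[-0.002,0.003,0.14,0,0,0],[-0.002,0.003,0.21,0,0,0],[-0.002,0.003,0.27,0,0,0],[-0.002,0.003,0.31,0,0,0],[-0.002,0.003,0.323,0,0,0],[-0.002,0.003,0.323,0,0,0],[-0.002,0.003,0.323,0,0,0]]
  fingers: 0.06

```text
time_s: 19.2
position: [0.4406, -0.0751, 0.1701]
tcp_rot: [[0.951, -0.308, 0.001], [-0.308, -0.951, -0.0], [0.001, 0.0, -1.0]]
force: [0.0, 0.1, 0.8]
opening: 0.688
grasp_force: 0.0
```

>>> play_rows:
  motion:
    - [[0,0,0,0,0,0],[0,0,0,0,0,0],[0,0,0,0,0,0],[0,0,0,0,0,0],[0,0,0,0,0,0],[0,0,0,0,0,0],[0,0,0,0,0,0],[0,0,0,0,0,0]]
  fingers: 0.012

```text
time_s: 19.87
position: [0.44, -0.0749, 0.1701]
tcp_rot: [[0.951, -0.309, 0.001], [-0.309, -0.951, 0.0], [0.001, -0.0, -1.0]]
force: [-0.7, 1.1, 5.0]
opening: 0.311
grasp_force: 30.0
```

In the tool's units: -0.105 m / 0.5 = -0.21, -0.09 m / 0.5 = -0.18.

>>> play_rows:
  motion:
    - [[0,0,0,0,0,0],[0,0,-0.02,0,0,0],[0,0,-0.06,0,0,0],[0,0,-0.12,0,0,0],[0,0,-0.18,0,0,0],[0,0,-0.21,0,0,0],[0,0,-0.21,0,0,0],[0,0,-0.21,0,0,0]]

```text
time_s: 20.53
position: [0.4397, -0.0751, 0.2749]
tcp_rot: [[0.951, -0.308, 0.001], [-0.308, -0.951, -0.001], [0.001, 0.0, -1.0]]
force: [0.5, 0.3, -1.0]
opening: 0.31
grasp_force: 30.0
```

Run:
```python
from h import *
plan((.52,-.17,.275,-60),(.5788,-.2465,.275,-90.4))
```

```text
(0.52, -0.17, 0.275, -60) -> [0.1056, 0.0655, 0.0] [-0.0, -0.07, 42.04] rows 5.9
(0.5788, -0.2465, 0.275, -90.4) -> [0.0957, -0.0127, 0.0] [0.0, 0.0, 30.4] rows 4.2
```

In the tool's units: 0.1056 m / 0.5 = 0.2112, 0.0655 m / 0.5 = 0.131, 42 degrees / 180 = 0.2333.

>>> play_rows:
  motion:
    - [[0.034,0.02,0,0,0,0.0361],[0.068,0.042,0,0,0,0.0722],[0.102,0.064,0,0,0,0.1111],[0.138,0.086,0,0,0,0.15],[0.174,0.108,0,0,0,0.1889],[0.2112,0.131,0,0,0,0.2278],[0.2112,0.131,0,0,0,0.2333]]

```text
time_s: 21.12
position: [0.5219, -0.173, 0.2723]
tcp_rot: [[0.495, -0.869, -0.0], [-0.869, -0.495, -0.001], [0.001, 0.001, -1.0]]
force: [-0.1, -0.4, -0.4]
opening: 0.304
grasp_force: 30.0
```

In the tool's units: 0.0957 m / 0.5 = 0.1914, 0.08 m / 0.5 = 0.16, 30.4 degrees / 180 = 0.1689.

>>> play_rows:
  motion:
    - [[0.04,-0.006,0,0,0,0.0333],[0.08,-0.012,0,0,0,0.0667],[0.12,-0.018,0,0,0,0.1],[0.16,-0.022,0,0,0,0.1333],[0.1914,-0.0254,0,0,0,0.1689],[0.1914,-0.0254,0,0,0,0.1689],[0.1914,-0.0254,0,0,0,0.1689],[0.1914,-0.0254,0,0,0,0.1689]]

```text
time_s: 21.78
position: [0.5774, -0.2449, 0.2731]
tcp_rot: [[-0.004, -1.0, -0.004], [-1.0, 0.004, 0.003], [-0.003, 0.004, -1.0]]
force: [-0.0, -0.3, -0.9]
opening: 0.309
grasp_force: 30.0
```

>>> play_rows:
  motion:
    - [[0,0,0,0,0,0],[0,0,0,0,0,0]]

```text
time_s: 21.95
position: [0.5782, -0.2452, 0.2745]
tcp_rot: [[-0.005, -1.0, -0.001], [-1.0, 0.005, 0.001], [-0.001, 0.001, -1.0]]
force: [-1.4, -0.4, -1.4]
opening: 0.309
grasp_force: 30.0
```

Run:
```python
from h import *
s=bot.read_state();print(s['position'],s['time_s'],s['joint_positions'])
c,m=masks('wrist',['loupe'],'m10')
for n in m: 
    for z in (.262,): print(m[n][1],top(c,m[n][0],z))
hsv=cv2.cvtColor(c['frame'],cv2.COLOR_RGB2HSV);y=cv2.inRange(hsv,(22,120,80),(36,255,255))
k,_=cv2.findContours(y,cv2.RETR_EXTERNAL,cv2.CHAIN_APPROX_NONE)
for q in k:
    if cv2.contourArea(q)>100:
        mm=np.zeros(y.shape,np.uint8);cv2.drawContours(mm,[q],-1,1,-1);print(cv2.boundingRect(q),top(c,mm,.155))
im=cv2.imread('pics/m10.png')[60:240,140:360];cv2.imwrite('pics/crop10.png',cv2.resize(im,None,fx=3,fy=3,interpolation=cv2.INTER_NEAREST))
plan((.5788,-.2465,.275,-90.4))
```

```text
[ 0.57816014 -0.24520403  0.27449819] 21.95 [-3.31659367e+01  2.84678233e+01  7.92920555e+01  7.04456779e-03
  7.23182989e+01  1.47095551e+02]
0.94 [ 5.778e+02 -2.574e+02  2.630e+01  2.320e+01 -2.000e-01]
(233, 278, 40, 10) [ 5.789e+02 -1.622e+02  3.340e+01  8.600e+00 -3.000e-01]
(230, 159, 47, 51) [ 578.  -249.    40.9   36.4  -89.7]
(0.5788, -0.2465, 0.275, -90.4) -> [0.0009, -0.0003, -0.0001] [0.01, 0.01, 0.1] rows 0.0
```

View pics/crop10.png

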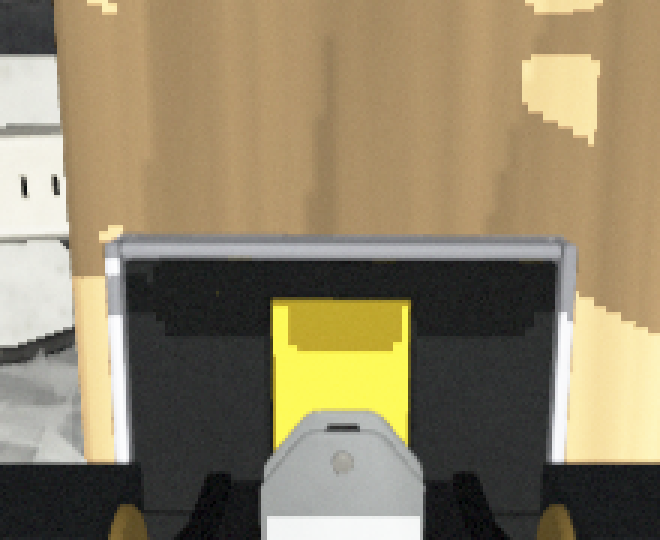

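Run:
```python
from h import *
c,m=pickle.load(open('m10.pkl','rb'))
print(ray_z(c,(254,203.7),.2624),ray_z(c,(254,196.9),.2474),'pocket',ray_z(c,(230.5,159.3),.155),ray_z(c,(276.8,159.3),.155))
print('sides',ray_z(c,(140+263/3,225),.2624),ray_z(c,(140+422/3,225),.2624))
```

```text
[ 0.57753775 -0.26519829  0.2624    ] [ 0.5775055 -0.2643938  0.2474   ] pocket [ 0.59563671 -0.26911039  0.155     ] [ 0.55945345 -0.26896436  0.155     ]
sides [ 0.5904413  -0.25439386  0.2624    ] [ 0.56454586 -0.25428367  0.2624    ]
```

In the tool's units: 0.092 m / 0.5 = 0.184, 0.0005 m / 0.5 = 0.001.

>>> play_rows:
  motion:
    - [[0.001,0,0.05,0,0,0],[0.001,0,0.1,0,0,0],[0.001,0,0.14,0,0,0],[0.001,0,0.166,0,0,0],[0.001,0,0.18,0,0,0],[0.001,0,0.184,0,0,0],[0.001,0,0.184,0,0,0],[0.001,0,0.184,0,0,0]]

```text
time_s: 22.72
position: [0.5796, -0.2472, 0.1837]
tcp_rot: [[-0.006, -1.0, 0.002], [-1.0, 0.006, -0.001], [0.001, -0.002, -1.0]]
force: [0.7, -1.0, -0.1]
opening: 0.304
grasp_force: 30.0
```

In the tool's units: 0.001 m / 0.5 = 0.002, 0.0005 m / 0.5 = 0.001.

>>> play_rows:
  motion:
    - [[0,0,0.001,0,0,0],[0,0,0.002,0,0,0],[0,0,0.002,0,0,0],[0,0,0.002,0,0,0]]

```text
time_s: 23.05
position: [0.5791, -0.247, 0.1822]
tcp_rot: [[-0.006, -1.0, 0.001], [-1.0, 0.006, -0.001], [0.001, -0.001, -1.0]]
force: [0.0, 0.0, 0.9]
opening: 0.308
grasp_force: 30.0
```

>>> play_rows:
  motion:
    - [[0,0,0,0,0,0],[0,0,0,0,0,0],[0,0,0,0,0,0],[0,0,0,0,0,0],[0,0,0,0,0,0]]
  fingers: 0.05

```text
time_s: 23.47
position: [0.5789, -0.2468, 0.1817]
tcp_rot: [[-0.006, -1.0, 0.0], [-1.0, 0.006, 0.0], [-0.0, -0.0, -1.0]]
force: [0.5, -0.2, -0.2]
opening: 0.552
grasp_force: 0.0
```

In the tool's units: -0.18 m / 0.5 = -0.36, -0.16 m / 0.5 = -0.32.

>>> play_rows:
  motion:
    - [[0,0,-0.04,0,0,0],[0,0,-0.1,0,0,0],[0,0,-0.17,0,0,0],[0,0,-0.24,0,0,0],[-0.04,0,-0.32,0,0,0],[-0.08,0,-0.36,0,0,0],[-0.1,0,-0.36,0,0,0],[-0.1,0,-0.36,0,0,0]]
  fingers: 0.087

```text
time_s: 24.13
position: [0.5796, -0.1949, 0.3637]
tcp_rot: [[-0.004, -1.0, 0.003], [-1.0, 0.004, -0.001], [0.001, -0.003, -1.0]]
force: [0.6, 0.7, -0.5]
opening: 0.986
grasp_force: 0.0
```

Run:
```python
from h import *
np.set_printoptions(precision=4,suppress=True)
s=bot.read_state();print(s['position'],s['time_s'])
C={cam:masks(cam,['loupe','dropper_bottle'],'m11'+cam) for cam in ('wrist','scene','side')}
uv=[];cs=[]
for cam in C:
    c,m=C[cam]
    if 'loupe' in m:
        P=top(c,m['loupe'][0],.17);print(cam,m['loupe'][1],P);cs.append(c);uv.append(project(c,[P[0]/1e3,P[1]/1e3,.17]))
print(tri(cs,uv))
from scipy.optimize import least_squares
def f(p):
    out=[];t=np.linspace(0,6.283,40)
    for cam in ('scene','side'):
        c,m=C[cam]
        if 'dropper_bottle' not in m: continue
        v,u=np.nonzero(m['dropper_bottle'][0])
        h=np.array([project(c,[p[0]+.017*np.cos(a),p[1]+.017*np.sin(a),z]) for a in t for z in (.143,.2)])
        out+=[h[:,0].min()-u.min(),h[:,0].max()-u.max()-1,h[:,1].max()-v.max()-1]
    return np.array(out)
r=least_squares(f,[.405,-.3]);print(r.x,r.fun.round(1))
plan((.47,-.23,.36,-45),(.406,-.301,.36,-45))
```

```text
[ 0.5796 -0.1949  0.3637] 24.1333
wrist 0.74 [ 578.3 -247.9   38.2   27.2   89.3]
scene 0.71 [ 577.7 -233.6   55.1   35.3  -64.1]
[ 0.581  -0.2461  0.1613]
[ 0.4143 -0.3038] [-3.4 -3.1 -0.4 -2.3  8.8  1.1]
(0.47, -0.23, 0.36, -45) -> [0.0334, 0.1087, 0.0009] [0.07, 0.08, -45.42] rows 6.3
(0.406, -0.301, 0.36, -45) -> [0.0049, 0.0955, 0.0] [0.0, 0.0, 0.0] rows 2.3
```

Run:
```python
from h import *
plan((.5,-.24,.36,-45),(.406,-.295,.36,0))
```

```text
(0.5, -0.24, 0.36, -45) -> [0.0432, 0.0787, 0.0008] [0.07, 0.08, -45.42] rows 6.3
(0.406, -0.295, 0.36, 0) -> [-0.0276, 0.1054, 0.0] [0.0, 0.0, -45.0] rows 6.3
```

In the tool's units: 0.0785 m / 0.5 = 0.157, 0.068 m / 0.5 = 0.136, -45.4 degrees / 180 = -0.2522.

>>> play_rows:
  motion:
    - [[0.012,0.022,0,0,0,-0.0361],[0.024,0.044,0,0,0,-0.0722],[0.036,0.068,0,0,0,-0.1083],[0.05,0.09,0,0,0,-0.1444],[0.062,0.112,0,0,0,-0.1806],[0.074,0.136,0,0,0,-0.2167],[0.086,0.157,0,0,0,-0.2522],[0.086,0.157,0,0,0,-0.2522]]

```text
time_s: 25.25
position: [0.4988, -0.2404, 0.3616]
tcp_rot: [[0.707, -0.707, -0.002], [-0.707, -0.707, -0.0], [-0.001, 0.001, -1.0]]
force: [0.3, 0.4, -0.7]
opening: 1.0
grasp_force: 0.0
```

In the tool's units: 0.1055 m / 0.5 = 0.211, 0.09 m / 0.5 = 0.18, -45 degrees / 180 = -0.25.

>>> play_rows:
  motion:
    - [[-0.008,0.03,0,0,0,-0.0361],[-0.016,0.06,0,0,0,-0.0722],[-0.024,0.09,0,0,0,-0.1083],[-0.032,0.12,0,0,0,-0.1444],[-0.04,0.15,0,0,0,-0.1806],[-0.048,0.18,0,0,0,-0.2167],[-0.055,0.211,0,0,0,-0.25],[-0.055,0.211,0,0,0,-0.25]]

```text
time_s: 25.92
position: [0.4052, -0.2957, 0.3617]
tcp_rot: [[1.0, -0.002, -0.001], [-0.002, -1.0, -0.0], [-0.001, 0.0, -1.0]]
force: [0.8, 0.6, 0.3]
opening: 1.001
grasp_force: 0.0
```

>>> play_rows:
  motion:
    - [[0,0,0,0,0,0],[0,0,0,0,0,0]]

```text
time_s: 26.08
position: [0.4071, -0.2945, 0.3618]
tcp_rot: [[1.0, -0.003, 0.001], [-0.003, -1.0, 0.0], [0.001, -0.0, -1.0]]
force: [0.5, -0.5, -0.3]
opening: 1.0
grasp_force: 0.0
```

Run:
```python
from h import *
np.set_printoptions(precision=4,suppress=True)
s=bot.read_state();print(s['position'],s['time_s'],s['joint_positions'])
C={cam:masks(cam,['dropper_bottle'],'m12'+cam) for cam in ('wrist','side')}
C['scene']=pickle.load(open('m5_scene.pkl','rb'))
for cam in C:
    c,m=C[cam]
    if 'dropper_bottle' in m:
        v,u=np.nonzero(m['dropper_bottle'][0]);print(cam,m['dropper_bottle'][1],u.min(),u.max(),v.min(),v.max())
c,m=C['wrist']
for X in ((.4058,-.301),): print('pred cyl', [np.round([project(c,[X[0]+.017*np.cos(a),X[1]+.017*np.sin(a),z]) for a in np.linspace(0,6.28,60)],0).min(0).tolist()+np.round([project(c,[X[0]+.017*np.cos(a),X[1]+.017*np.sin(a),z]) for a in np.linspace(0,6.28,60)],0).max(0).tolist() for z in (.143,.2)],project(c,[*X,.245]))
im=c['frame'][60:260,150:400,::-1];cv2.imwrite('pics/crop12.png',cv2.resize(im,None,fx=3,fy=3,interpolation=cv2.INTER_NEAREST))
```

```text
[ 0.4071 -0.2945  0.3618] 26.0833 [-48.667   13.025   89.581    0.0462  77.3731  41.4763]
wrist 0.73 245 282 153 197
side 0.71 320 328 149 181
scene 0.87 315 331 141 181
pred cyl [[243.0, 151.0, 275.0, 182.0], [242.0, 160.0, 279.0, 196.0]] [260.9946 190.4741]
```

View pics/crop12.png

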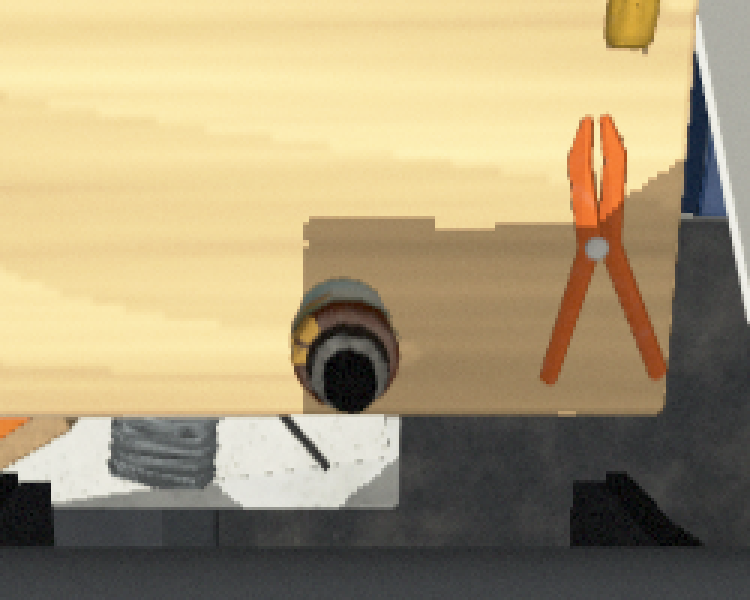

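Run:
```python
from h import *
plan((.404,-.3045,.3,0),(.404,-.3045,.1965,0))
```

```text
(0.404, -0.3045, 0.3, 0) -> [-0.003, 0.0104, 0.0617] [-0.01, -0.01, 0.02] rows 1.5
(0.404, -0.3045, 0.1965, 0) -> [0.0, 0.0, 0.1035] [0.0, 0.0, 0.0] rows 2.5
```

In the tool's units: 0.165 m / 0.5 = 0.33, 0.01 m / 0.5 = 0.02.

>>> play_rows:
  motion:
    - [[-0.002,0.01,0.02,0,0,0],[-0.005,0.02,0.06,0,0,0],[-0.005,0.02,0.11,0,0,0],[-0.005,0.02,0.17,0,0,0],[-0.005,0.02,0.23,0,0,0],[-0.005,0.02,0.29,0,0,0],[-0.005,0.02,0.33,0,0,0],[-0.005,0.02,0.33,0,0,0]]

```text
time_s: 26.95
position: [0.4017, -0.3021, 0.1922]
tcp_rot: [[1.0, 0.0, -0.007], [0.0, -1.0, 0.008], [-0.007, -0.008, -1.0]]
force: [0.2, 0.5, 0.9]
opening: 1.0
grasp_force: 0.0
```

>>> play_rows:
  motion:
    - [[0,0,0,0,0,0],[0,0,0,0,0,0],[0,0,0,0,0,0],[0,0,0,0,0,0],[0,0,0,0,0,0],[0,0,0,0,0,0],[0,0,0,0,0,0],[0,0,0,0,0,0]]
  fingers: 0.015

```text
time_s: 27.62
position: [0.404, -0.3046, 0.1971]
tcp_rot: [[1.0, 0.001, 0.0], [0.001, -1.0, -0.0], [0.0, 0.0, -1.0]]
force: [-0.7, -0.8, 0.6]
opening: 0.478
grasp_force: 0.0
```

In the tool's units: -0.1 m / 0.5 = -0.2, -0.09 m / 0.5 = -0.18.

>>> play_rows:
  motion:
    - [[0,0,0,0,0,0],[0,0,0,0,0,0],[0,0,-0.02,0,0,0],[0,0,-0.06,0,0,0],[0,0,-0.12,0,0,0],[0,0,-0.18,0,0,0],[0,0,-0.2,0,0,0],[0,0,-0.2,0,0,0]]

```text
time_s: 28.28
position: [0.4052, -0.3059, 0.2998]
tcp_rot: [[1.0, 0.001, 0.005], [0.001, -1.0, -0.005], [0.005, 0.005, -1.0]]
force: [0.5, 0.5, -0.2]
opening: 0.363
grasp_force: 30.0
```

Run:
```python
from h import *
plan((.5785,-.1793,.295,-.4))
```

```text
(0.5785, -0.1793, 0.295, -0.4) -> [0.1734, -0.1265, 0.0049] [0.31, -0.27, 0.44] rows 5.1
```

In the tool's units: 0.175 m / 0.5 = 0.35, -0.1253 m / 0.5 = -0.2506, 0.4 degrees / 180 = 0.0022.

>>> play_rows:
  motion:
    - [[0.05,-0.036,0,0,0,0],[0.11,-0.078,0,0,0,0],[0.17,-0.122,0,0,0,0],[0.23,-0.166,0,0,0,0],[0.29,-0.208,0,0,0,0],[0.33,-0.236,0,0,0,0],[0.35,-0.2506,0,0,0,0.0022],[0.35,-0.2506,0,0,0,0.0022]]

```text
time_s: 28.95
position: [0.5801, -0.1768, 0.2946]
tcp_rot: [[1.0, -0.003, -0.002], [-0.003, -1.0, 0.002], [-0.002, -0.002, -1.0]]
force: [-1.0, -0.5, -0.4]
opening: 0.364
grasp_force: 30.0
```

>>> play_rows:
  motion:
    - [[0,0,0,0,0,0],[0,0,0,0,0,0],[0,0,0,0,0,0],[0,0,0,0,0,0]]

```text
time_s: 29.28
position: [0.5779, -0.18, 0.2966]
tcp_rot: [[1.0, -0.008, -0.001], [-0.008, -1.0, 0.0], [-0.001, -0.0, -1.0]]
force: [0.0, 0.2, -0.3]
opening: 0.362
grasp_force: 30.0
```

Run:
```python
from h import *
np.set_printoptions(precision=4,suppress=True)
s=bot.read_state();p=s['position'];print(p,s['time_s'],s['opening'],s['grasp_force'])
t=np.linspace(0,6.283,60)
for cam in ('wrist','scene','side'):
    c,m=masks(cam,['dropper_bottle'],'m13'+cam)
    if 'dropper_bottle' not in m: print(cam,'none');continue
    M=m['dropper_bottle'][0];v,u=np.nonzero(M);print(cam,m['dropper_bottle'][1],'mask',u.min(),u.max(),v.min(),v.max())
    f=p[2]-.054
    for z in (f,f+.03,f+.06):
        h=np.array([project(c,[p[0]+.017*np.cos(a),p[1]+.017*np.sin(a),z]) for a in t]);print('   pred z%.3f'%z,h.min(0).round(1),h.max(0).round(1))
    for vv in np.linspace(v.min(),v.max(),8).astype(int): print('    row',vv,u[v==vv].min(),u[v==vv].max())
```

```text
[ 0.5779 -0.18    0.2966] 29.2833 0.3618474612295035 29.9974522087723
wrist 0.63 mask 220 288 187 303
   pred z0.243 [224.7 186.9] [280.1 239.7]
   pred z0.273 [220.  200.9] [284.3 261.3]
   pred z0.303 [213.4 220.4] [290.1 291. ]
    row 187 254 256
    row 203 229 278
    row 220 223 284
    row 236 221 287Traceback (most recent call last):
  File "<stdin>", line 12, in <module>
    return umr_minimum(a, axis, None, out, keepdims, initial, where)
ValueError: zero-size array to reduction operation minimum which has no identity
```

In the tool's units: 0.086 m / 0.5 = 0.172, -0.001 m / 0.5 = -0.002.

>>> play_rows:
  motion:
    - [[0.002,-0.002,0.04,0,0,0],[0.002,-0.002,0.084,0,0,0],[0.002,-0.002,0.12,0,0,0],[0.002,-0.002,0.148,0,0,0],[0.002,-0.002,0.164,0,0,0],[0.002,-0.002,0.172,0,0,0],[0.002,-0.002,0.172,0,0,0],[0.002,-0.002,0.172,0,0,0]]

```text
time_s: 30.05
position: [0.5803, -0.1786, 0.2114]
tcp_rot: [[1.0, -0.007, 0.001], [-0.007, -1.0, -0.001], [0.001, 0.001, -1.0]]
force: [-0.5, -0.2, -0.5]
opening: 0.362
grasp_force: 30.0
```

>>> play_rows:
  motion:
    - [[0,0,0.001,0,0,0],[0,0,0.002,0,0,0],[0,0,0.002,0,0,0],[0,0,0.002,0,0,0]]

```text
time_s: 30.38
position: [0.58, -0.1782, 0.2103]
tcp_rot: [[1.0, -0.006, 0.001], [-0.006, -1.0, -0.0], [0.001, 0.0, -1.0]]
force: [-0.2, -0.7, -0.6]
opening: 0.362
grasp_force: 30.0
```

Foot at about 0.156; go another 1 mm and release.

In the tool's units: 0.001 m / 0.5 = 0.002, 0.0005 m / 0.5 = 0.001.

>>> play_rows:
  motion:
    - [[0,0,0.001,0,0,0],[0,0,0.002,0,0,0],[0,0,0.002,0,0,0],[0,0,0.002,0,0,0]]

```text
time_s: 30.72
position: [0.5799, -0.1782, 0.2088]
tcp_rot: [[1.0, -0.006, 0.0], [-0.006, -1.0, -0.0], [0.0, 0.0, -1.0]]
force: [-0.2, 0.2, 0.9]
opening: 0.36
grasp_force: 30.0
```

>>> play_rows:
  motion:
    - [[0,0,0,0,0,0],[0,0,0,0,0,0],[0,0,0,0,0,0],[0,0,0,0,0,0],[0,0,0,0,0,0]]
  fingers: 0.055

```text
time_s: 31.13
position: [0.5799, -0.1781, 0.2087]
tcp_rot: [[1.0, -0.006, 0.0], [-0.006, -1.0, 0.0], [0.0, -0.0, -1.0]]
force: [-0.4, -1.1, 0.5]
opening: 0.607
grasp_force: 0.0
```

In the tool's units: -0.16 m / 0.5 = -0.32, -0.13 m / 0.5 = -0.26.

>>> play_rows:
  motion:
    - [[0,0,-0.03,0,0,0],[0,0,-0.08,0,0,0],[0,0,-0.14,0,0,0],[0,0,-0.2,0,0,0],[0,0,-0.26,0,0,0],[0,0,-0.32,0,0,0],[0,0,-0.32,0,0,0]]

```text
time_s: 31.72
position: [0.5827, -0.1795, 0.3762]
tcp_rot: [[1.0, -0.006, 0.013], [-0.006, -1.0, -0.006], [0.013, 0.006, -1.0]]
force: [0.4, -0.6, 1.2]
opening: 0.634
grasp_force: 0.0
```

In the tool's units: -0.09 m / 0.5 = -0.18, -0.06 m / 0.5 = -0.12.

>>> play_rows:
  motion:
    - [[-0.06,0,0,0,0,0],[-0.12,0,0,0,0,0],[-0.18,0,0,0,0,0],[-0.18,0,0,0,0,0],[-0.18,0,0,0,0,0]]

```text
time_s: 32.13
position: [0.4887, -0.1774, 0.3688]
tcp_rot: [[1.0, -0.008, 0.0], [-0.008, -1.0, 0.0], [0.0, -0.0, -1.0]]
force: [0.4, -0.3, 0.3]
opening: 0.635
grasp_force: 0.0
```

Run:
```python
from h import *
np.set_printoptions(precision=4,suppress=True)
s=bot.read_state();p=s['position'];print(p,s['time_s'],s['opening'])
Z=dict(bur_block=.177,dressing_stone=.173,loupe=.17)
t=np.linspace(0,6.283,60)
for cam in ('wrist','scene','side'):
    c,m=masks(cam,N[:4],'m14'+cam)
    for n in m:
        M=m[n][0]
        if M.sum()<10: continue
        if n in Z: print(cam,n,round(m[n][1],2),top(c,M,Z[n]))
        else:
            v,u=np.nonzero(M);print(cam,n,round(m[n][1],2),u.min(),u.max(),v.min(),v.max())
            h=np.array([project(c,[.5793+.016*np.cos(a),-.1795+.016*np.sin(a),z]) for a in t for z in (.163,.215)]);print('   pred',h.min(0).round(1),h.max(0).round(1),'top',project(c,[.5793,-.1795,.257]).round(1))
```

```text
[ 0.4887 -0.1774  0.3688] 32.1333 0.6350322393118857
wrist bur_block 0.83 [ 581.7 -114.9   91.6   34.9   -0.8]
wrist dressing_stone 0.66 [584.3 -47.8  58.6  29.1   0.1]
wrist loupe 0.85 [ 578.5 -246.5   39.3   27.5  -88.3]
wrist dropper_bottle 0.95 235 273 50 92
   pred [235.4  51.4] [273.9  93.5] top [254.8  67. ]
scene bur_block 0.61 [ 576.9 -111.1  104.7   74.1   -2.6]
scene dressing_stone 0.95 [579.3 -34.9  67.9  35.9   0.1]
scene dropper_bottle 0.88 216 232 146 188
   pred [218. 158.] [234.6 187. ] top [224.6 144.9]
side bur_block 0.57 [ 573.8 -106.7  107.6   69.9    1.4]
side dressing_stone 0.66 [576.1 -34.1  73.3  39.9   2.1]
side loupe 0.57 [ 574.2 -230.4   60.6   34.8  -58.4]
side dropper_bottle 0.82 224 240 137 179
   pred [226.3 150.8] [241.5 178.4] top [233.1 136.1]
```

```bash
python3 -c "
from rig import bot
print(bot.hand_in())"
```

```text
the job is handed in; nothing more can be done
None
```

All four pieces (bur block, dressing stone, loupe, dropper bottle) were packed in that order, seated in their own pockets and released, going by the final camera measurements; the job was handed in at about 33 s, and no verdict came back.

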